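# Open the keepsake box and pack the last two bottles

### The arm

A 7-joint arm with a two-finger parallel gripper is mounted at the origin on the work surface. World frame = base frame: x ahead of the robot, y to its left, z up, the work surface at z = 0. Lengths are in m, angles in rad, forces in N, time in s.
With the tool pointing down it reaches from about 0.35 to 0.9 m from the base axis. Payload 7.2 kg.
Tool frame: the origin (TCP) lies on the centre line of the jaws, within the pads' length; the fingertips stand 11 mm ahead of it and the grasp point (between the pads) lies 8 mm behind it; z points along the fingers, y is the line along which they close (so a half turn about z gives the same grasp; the last joint's range is limited). The gripper opens to 85 mm and grips with 20 to 120 N. Pads are 22 mm wide; open, the fingers measure 114 mm over their backs; the gripper's body (76 mm by 85 mm) begins 54 mm behind the grasp point. The pads swing forward as they close: fully open they stand 13 mm farther back than shut.
Start: joints at [-1.316, 0.411, -0.013, 1.596, 0.006, 1.134, -0.082], TCP at [0.198, 0.593, 0.242] pointing down, gripper open.
Joint ranges: [-2.95, 2.95], [-0.29, 1.99], [-1.47, 1.44], [0.14, 2.54], [-1.03, 4.17], [0.13, 1.85], [-2.86, 2.86]. Speed limits (rad/s): [2.39, 2.39, 3.01, 3.01, 3.14, 3.14, 3.14].

### API

Orientations are given as a 3x3 rotation matrix whose columns are the frame's x, y, z axes.
In Python, from station import env gives the robot as it stands. The module is installed in compiled form; this text tells all that it offers. Calls block until the motion is done:
- env.goto(position, orientation): joint-space move of the TCP to a pose.
- env.move_l(position, frame=None, feed=0.15, f_stop=None): straight line of the TCP; frame=None keeps the orientation; feed is the mean speed in m/s. With f_stop (N) it stops when the force on the tool has changed by that much, and returns True; else False.
- env.movej(angles): joint-space move.
- env.set_gripper(opening): finger opening in m; the grip force is fixed at half the most; returns when the fingers have stopped.
- env.hold(seconds).
- env.inverse_kinematics(position, orientation): joint angles nearest the present ones, or None.
- env.read_camera(name): name is "scene" or "top"; returns the picture (480x640x3 uint8, red, green, blue); there is no depth.
- env.camera_info(name): a dict with "K" (3x3 intrinsics, pixels), "k1" (the pictures are not rectified: a ray, as slopes to the right and down, at radius r is drawn at 1 + k1 r^2 times it, then the intrinsics apply), "cam_to_world" (4x4, takes a point from camera to world coordinates). Camera axes: x right, y up, looking along -z (the intrinsics and any distortion apply to the point x, -y, -z); pixel columns grow to the right and rows downward; lengths in m; the calibration is good to about 2 mm. A picture is of the moment at which its call begins. camera_info takes no time and is no camera call.
A pose or a line that the arm cannot do raises env.IKError and nothing moves.
- env.close_job(): hands the job in; it is judged then, once.
Readings, each from a call of its own:
- env.read_time(): time.
- env.read_q(): joint angles.
- env.read_qd(): joint speeds.
- env.read_effort(): joint torques, N m.
- env.read_tool_pos(): TCP position.
- env.read_tcp_rot(): TCP orientation.
- env.read_force(): force on the tool from outside, world axes, zero at the start.
- env.read_wrist_torque(): the same for the moment, N m.
- env.read_opening(): finger opening in m.
- env.read_grip_force(): force on a finger pad.
Only numpy, scipy, OpenCV 4.12 (cv2) and the standard library are available. Lean on these libraries where they do the work, as an engineer would, in place of code of your own. Each camera call takes 0.05 s, during which the arm holds its last target. There are 200 camera calls.

### The job

Lift the lid off the square box by its knob and set it down flat, right way up, on a free stretch of the counter. Then stand the square bottle and the round bottle from the wooden tray upright on the floor of the box, in the space left beside the two bottles already packed, and leave the box open. Set things down rather than dropping them, knock nothing over in the box, and leave everything else where it stands.

Things in the scene. Friction and masses are not known exactly. Their poses are not given: they have to be found in the camera images.
- box: Fixed square box: pale outer walls 164 x 164 mm, 50 mm high, with a brown inner neck (152 mm outside) up to 64 mm. Inside 144 x 144 mm, floor 5 mm thick, no dividers. Origin at the centre of its underside, x and y along its sides. Two packed bottles stand at about x = +36, y = +-36 mm in its frame; the -x half is empty, with room for two at x = -36, y = +-36 mm.
- lid: Loose deep brown lid, 164 mm square outside, 156 inside, 58 mm high without knob, 220 g. Closed, it fits over the neck with 2 mm to spare a side and rests on the outer walls, lower rim 50 mm above the counter. Origin at the centre of its lower rim, z up. The packed bottles reach 97 mm above the counter inside it: raise it straight up until its rim is above them.
- knob (a point): Middle of the lid's dark wooden knob, 83 mm above the lid's lower rim, on its centre line: a cylindrical head 36 mm in diameter and 22 mm high on a stem 16 mm in diameter; the head's underside is 14 mm above the lid's top.
- tray: Fixed wooden tray on the counter, 250 x 190 mm outside (long side along its x), rim 16 mm high and 6 mm thick, floor 6 mm thick. Origin at the centre of its underside. The two bottles to pack, the cream jar and the candle stand on its floor at (+-60, +-45) mm in its frame, in any order. Apart from the listed things the counter is bare for x 0.30 to 0.65 m, y -0.55 to 0.55 m.
- square_bottle: The square bottle to pack, standing on the tray: brown glass with a paper label; body 62 mm square and 58 mm high, then a black cylindrical cap 30 mm in diameter from 60 to 92 mm above the base; about 200 g; origin at the centre of its base, z up, x and y square to its sides
- round_bottle: The round bottle to pack, standing on the tray: brown glass with a paper label; body 62 mm in diameter and 58 mm high, then a black cylindrical cap 30 mm in diameter from 60 to 92 mm above the base; about 200 g; origin at the centre of its base, z up
- packed_square: A like square bottle that stands in the box already, under the lid; origin at the centre of its base, x and y square to its sides
- packed_round: A like round bottle that stands in the box already, under the lid; origin at the centre of its base
- cream_jar: Bystander on the tray: low white jar with a wooden lid, 68 mm in diameter, 46 mm high; origin at the centre of its base
- candle: Bystander on the tray: white candle pot with a brass lid, 69 mm in diameter, 54 mm high; origin at the centre of its base
- pump_bottle: Bystander behind: tall brown pump bottle, 68 mm in diameter, 178 mm high; origin at the centre of its base
- glass_jar: Bystander: glass jar with a wooden lid, 84 mm in diameter, 108 mm high; origin at the centre of its base
- hairbrush: Bystander: hairbrush lying bristles down, head 110 x 65 mm from its origin to +x, handle 20 mm thick 120 mm to -x, 45 mm high; origin on the counter below where handle and head meet.
- glasses_case: Bystander behind: brown glasses case, 160 mm along its x, 62 mm wide, 45 mm high; origin at the centre of its base
Not all that is in view belongs to the job. Leave any purple or turquoise look-alike of the round_bottle alone.

How it is judged:
On the way, in this order (a step that is already met when the one before it is completed fails the run):
1. the lid is lifted clear of the box by its knob (z of lid in the frame of box above 0.07 m and distance between the grasp point and knob below 0.035 m), for 0.1 s.
2. the lid stands flat and right way up on the counter, let go (height (world z) of lid below 0.006 m and angle between lid's own z axis and vertical below 0.04 rad and horizontal distance between lid and box above 0.16 m and contact force between lid and tray below 0.05 N and contact force between the fingers and lid below 0.1 N and linear speed of lid below 0.02 m/s), for 0.2 s.
At the end, for the whole second after the job is handed in: Lid right way up on the counter (within 6 mm, tilt under 0.04 rad), over 160 mm from the box's centre. All four bottles upright on the box floor (within 5 mm, tilt under 0.06 rad), each under 43 mm from both centre lines of the box. All at rest; bystanders within 20 mm of their starts (height (world z) of lid below 0.006 m and angle between lid's own z axis and vertical below 0.04 rad and horizontal distance between lid and box above 0.16 m and contact force between lid and tray below 0.05 N and x of square_bottle in the frame of box between -0.043 and 0.043 m and y of square_bottle in the frame of box between -0.043 and 0.043 m and z of each of square_bottle, round_bottle, packed_square, packed_round in the frame of box below 0.01 m and angle between each of square_bottle, round_bottle, packed_square, packed_round's own z axis and vertical below 0.06 rad and x of round_bottle in the frame of box between -0.043 and 0.043 m and y of round_bottle in the frame of box between -0.043 and 0.043 m and x of packed_square in the frame of box between -0.043 and 0.043 m and y of packed_square in the frame of box between -0.043 and 0.043 m and x of packed_round in the frame of box between -0.043 and 0.043 m and y of packed_round in the frame of box between -0.043 and 0.043 m and linear speed of each of lid, square_bottle, round_bottle, packed_square, packed_round below 0.02 m/s and distance of each of cream_jar, candle, pump_bottle, glass_jar, hairbrush, glasses_case from where it was at the start of the episode below 0.02 m); the robot touches nothing.
It fails at once if the lid or a bottle to pack is dropped (falls faster than 0.6 m/s out of the fingers, about 18 mm of free fall) ((linear speed of lid above 0.6 m/s and contact force between the fingers and lid below 0.05 N) or (linear speed of square_bottle above 0.6 m/s and contact force between the fingers and square_bottle below 0.05 N) or (linear speed of round_bottle above 0.6 m/s and contact force between the fingers and round_bottle below 0.05 N)).
It fails at once if a bottle already packed is knocked over or lifted out (tilts past 0.35 rad or rises 30 mm) (angle between any of packed_square, packed_round's own z axis and vertical above 0.35 rad or z of any of packed_square, packed_round in the frame of box above 0.035 m).
It fails at once if a bystander is moved more than 20 mm (distance of any of cream_jar, candle, pump_bottle, glass_jar, hairbrush, glasses_case from where it was at the start of the episode above 0.02 m).
It also fails if it takes over 72 s, if anything falls off the work surface, if the arm or the gripper's body presses on something with over 40 N, if the wrist force passes 120 N, or if a joint passes its speed limit or range.

## Working session

There is one attempt and no reset: what is moved stays moved. The work goes in short steps, each a Python script; the robot and the scene stay as the last script left them, time stands still between calls to the robot, and variables do not carry over. Pictures are saved under pics/ and viewed, at most 10 in all, crops included, and the job is handed in when it is done.

```bash
mkdir -p pics
python3 - <<'E'
from station import env
import cv2
for n in("top","scene"):
    cv2.imwrite(f"pics/{n}0.png",env.read_camera(n)[...,::-1]);i=env.camera_info(n);print(n,i)
E
```

```text
top {'K': array([[496.54579125,   0.        , 313.62461821],
       [  0.        , 496.54579125, 233.86807601],
       [  0.        ,   0.        ,   1.        ]]), 'k1': -0.010980760650882077, 'cam_to_world': array([[ 0.00831811,  0.98126588, -0.19247877,  0.37484059],
       [-0.99980071,  0.00466784, -0.01941023, -0.02510321],
       [-0.01814814,  0.19260186,  0.98110915,  1.2076274 ],
       [ 0.        ,  0.        ,  0.        ,  1.        ]])}
scene {'K': array([[506.36000745,   0.        , 323.98593518],
       [  0.        , 506.36000745, 238.07163866],
       [  0.        ,   0.        ,   1.        ]]), 'k1': -0.0038599248259441822, 'cam_to_world': array([[ 0.59751393, -0.69173726,  0.40555724,  1.08181077],
       [ 0.80181438,  0.51011957, -0.31124224, -0.40552612],
       [ 0.00841516,  0.5111532 ,  0.85944842,  1.16819899],
       [ 0.        ,  0.        ,  0.        ,  1.        ]])}
```

View pics/top0.png

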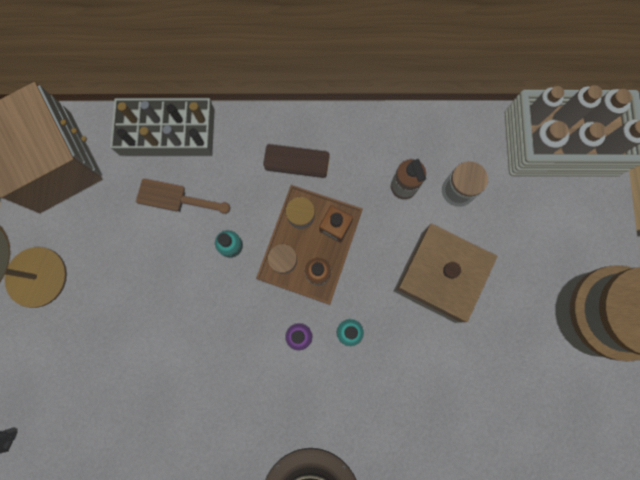

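View pics/scene0.png

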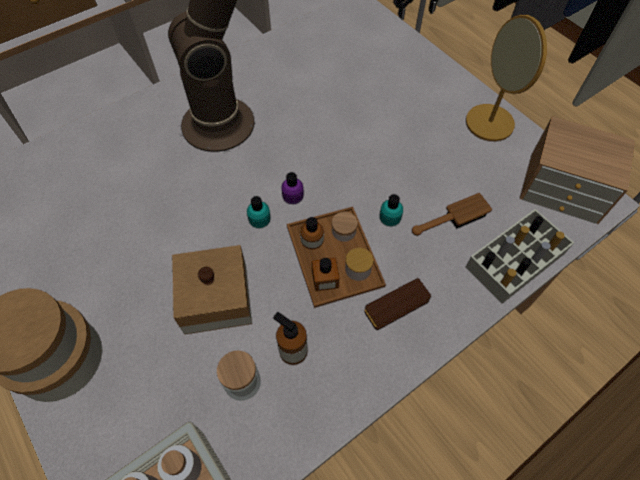

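The top view shows the box with its lid at (448,272) and the knob at (452,270). The tray is centred at about (310,245). Candidates for the round bottle are brown (318,269), purple (298,337), turquoise (350,333) and turquoise (228,243). The brown one on the tray fits the description. The square bottle is at (336,221). I'll confirm in a crop.

```bash
cat > h.py <<'E'
import numpy as np, cv2
from scipy.optimize import least_squares
from station import env
def cam(n):
    i=env.camera_info(n); return i["K"],i["k1"],np.array(i["cam_to_world"])
def proj(n,P):
    K,k1,T=cam(n); c=(np.atleast_2d(P)-T[:3,3])@T[:3,:3]
    s=np.c_[c[:,0]/-c[:,2],-c[:,1]/-c[:,2]]; s=s*(1+k1*(s**2).sum(1))[:,None]
    return s@K[:2,:2].T+K[:2,2]
def back(n,uv,z):
    "pixel -> world point at height z"
    K,k1,T=cam(n); d=(np.array(uv,float)-K[:2,2])/K[0,0]; s=d.copy()
    for _ in range(5): s=d/(1+k1*(s@s))
    r=T[:3,:3]@np.array([s[0],-s[1],-1]); return T[:3,3]+r*(z-T[2,3])/r[2]
def crop(n,x0,y0,w,h,f,name):
    im=env.read_camera(n)[y0:y0+h,x0:x0+w,::-1]
    cv2.imwrite(name,cv2.resize(cv2.convertScaleAbs(im,alpha=1.5),None,fx=f,fy=f,interpolation=cv2.INTER_CUBIC))
E
python3 - <<'E'
from h import *
crop("top",250,180,260,150,3,"pics/topc.png")
crop("scene",160,200,230,140,3.4,"pics/scenec.png")
E
```

```text
(no output)
```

View pics/topc.png

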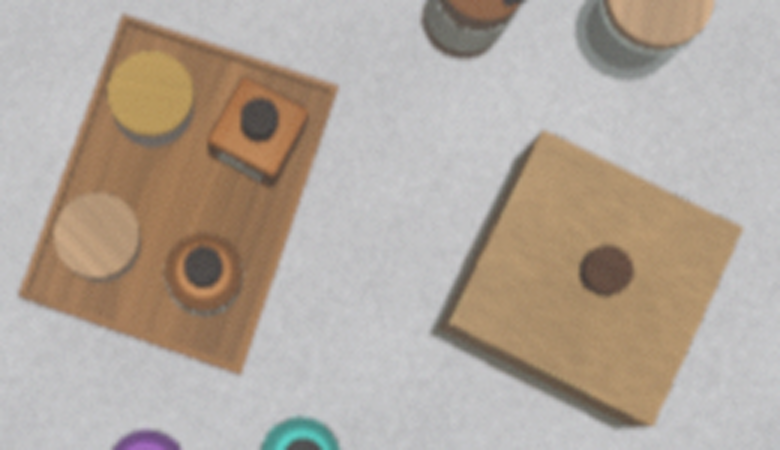

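View pics/scenec.png

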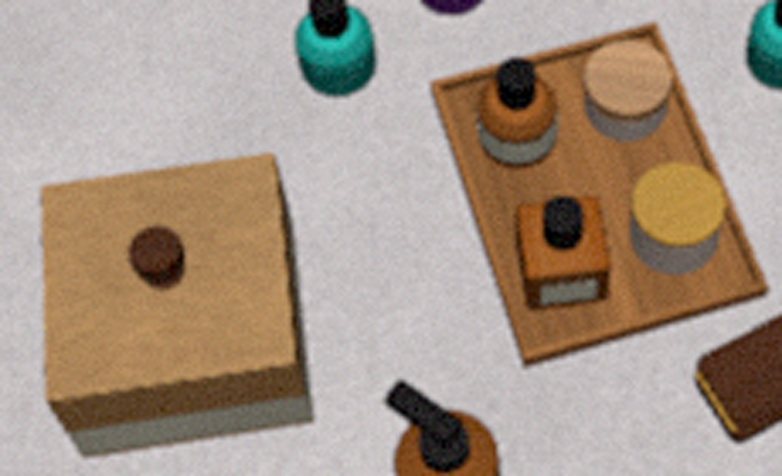

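The tray holds the brown round bottle (cap at crop (204,267)), the brown square bottle (cap at (260,119)), the cream jar and the candle. The look-alikes are off the tray and coloured purple or turquoise. Next I turn the crop pixels into positions.

Run:
```python
from h import *
def T(p): return (np.array(p)+.5)/3-.5+[250,180]
def S(p): return (np.array(p)+.5)/3.4-.5+[160,200]
np.set_printoptions(precision=4,suppress=True)
def sq(n,pts,z):
    P=np.array([back(n,p,z)[:2] for p in pts]); 
    e=P-np.roll(P,-1,0); print(n,"c",P.mean(0),"sides",np.hypot(*e.T),"ang",np.degrees(np.arctan2(e[:,1],e[:,0]))%90)
print("lid");sq("top",[T(p) for p in[(545,132),(741,228),(651,425),(449,325)]],.108);sq("scene",[S(p) for p in[(42,187),(274,155),(298,361),(49,400)]],.108)
print("tray");sq("top",[T(p) for p in[(124,14),(338,87),(240,374),(19,296)]],.016);sq("scene",[S(p) for p in[(432,85),(654,25),(766,291),(525,365)]],.016)
print("sq body");sq("top",[T(p) for p in[(246,77),(307,112),(271,180),(209,141)]],.064);sq("scene",[S(p) for p in [(516,203),(600,197),(608,272),(526,281)]],.064)
for n,t,s,z in[("knob",(606,270),(156,247),.144),("sqcap",(260,119),(564,210),.098),("rcap",(204,267),(517,73),.098),("candle",(151,93),(678,204),.06),("cream",(96,235),(627,77),.052)]:
    print(n,back("top",T(t),z)[:2],back("scene",S(s),z)[:2])
for n,p,z in[("glassjar",(468,180),.108),("pump",(409,172),.13),("turq",(350,332),.098),("purp",(298,337),.098)]: print(n,back("top",p,z)[:2])
```

```text
lid
top c [ 0.5067 -0.3028] sides [0.1596 0.1623 0.1609 0.1639] ang [63.0907 62.9585 63.6656 62.51  ]
scene c [ 0.5126 -0.304 ] sides [0.1625 0.1601 0.163  0.1615] ang [62.7535 63.8068 63.2376 63.6071]
tray
top c [0.5859 0.0075] sides [0.1877 0.2478 0.1877 0.249 ] ang [70.7491 71.1581 71.0951 71.1608]
scene c [0.5924 0.0042] sides [0.1866 0.2488 0.1871 0.2498] ang [71.5137 71.1138 71.8374 70.9941]
sq body
top c [ 0.6277 -0.0544] sides [0.0557 0.0615 0.0575 0.0594] ang [59.5651 62.4866 57.548  60.8319]
scene c [ 0.6343 -0.0571] sides [0.0614 0.0609 0.0587 0.0633] ang [58.2058 57.971  60.4663 60.4693]
knob [ 0.5067 -0.3007] [ 0.5118 -0.3036]
sqcap [ 0.6267 -0.0549] [ 0.6311 -0.0538]
rcap [ 0.5129 -0.0129] [ 0.5188 -0.0132]
candle [0.6561 0.0305] [0.6606 0.0287]
cream [0.5433 0.0725] [0.5478 0.0696]
glassjar [ 0.7183 -0.3567]
pump [ 0.7298 -0.2182]
turq [ 0.3738 -0.0847]
purp [0.3621 0.0292]
```

```bash
cat >> h.py <<'E'
np.set_printoptions(precision=4,suppress=True)
def R(deg):
    a=np.radians(deg); y=np.array([np.cos(a),np.sin(a),0]); z=np.array([0,0,-1.]); return np.c_[np.cross(y,z),y,z]
E
python3 - <<'E'
from h import *
print(env.read_tcp_rot())
k=np.array([.509,-.303])
for a in range(-180,180,45):
    print(a,*[None if q is None else q.round(2) for q in [env.inverse_kinematics([*k,.127],R(a)),env.inverse_kinematics([*k,.30],R(a)),env.inverse_kinematics([.4,.3,.3],R(a)),env.inverse_kinematics([.4,.3,.08],R(a))]])
E
```

```text
[[-0.9483  0.3172 -0.0002]
 [ 0.3172  0.9483 -0.0009]
 [-0.0001 -0.0009 -1.    ]]
-180 [-0.32  0.85  1.25  1.85 -0.89  1.15 -1.89] [-0.37  0.57  1.26  1.65 -0.55  1.34 -2.16] [-0.62  0.16 -0.14  1.8   0.02  1.18  2.38] [-0.53  0.43 -0.26  2.04  0.17  0.69  2.24]
-135 [-0.24  0.7   1.04  1.84 -0.71  1.02 -1.26] [-0.37  0.57  1.26  1.65 -0.55  1.34 -1.37] [-1.77  0.3   1.29  1.86 -0.31  1.21 -2.74] [-1.59  0.81  1.25  2.1  -0.96  0.99 -2.16]
-90 [-0.1   0.59  0.78  1.83 -0.51  0.93 -0.66] [-0.27  0.45  1.04  1.65 -0.41  1.28 -0.72] [-1.26  0.15  0.59  1.84 -0.09  1.18 -2.21] [-1.19  0.47  0.58  2.08 -0.39  0.7  -1.93]
-45 [-0.08  0.57  0.75  1.83 -0.48  0.92  0.1 ] [-0.28  0.47  1.07  1.65 -0.42  1.28  0.08] [-1.16  0.14  0.48  1.84 -0.07  1.18 -1.44] [-1.08  0.44  0.42  2.07 -0.28  0.68 -1.25]
0 [-0.09  0.58  0.77  1.83 -0.5   0.93  0.9 ] [-0.27  0.45  1.04  1.65 -0.41  1.28  0.85] [-1.06  0.14  0.36  1.83 -0.05  1.18 -0.68] [-1.    0.43  0.32  2.07 -0.21  0.68 -0.54]
45 [-0.    0.54  0.64  1.83 -0.4   0.9   1.6 ] [-0.08  0.36  0.72  1.64 -0.25  1.24  1.48] [-0.93  0.14  0.22  1.82 -0.03  1.18  0.08] [-0.88  0.42  0.18  2.06 -0.11  0.67  0.15]
90 [-0.19  0.65  0.95  1.84 -0.63  0.98  2.6 ] [-0.36  0.55  1.24  1.65 -0.54  1.33  2.54] [-0.81  0.15  0.08  1.82 -0.01  1.18  0.84] [-0.77  0.41  0.03  2.05 -0.02  0.67  0.85]
135 [ 1.04  0.63 -0.83  1.75  0.54  1.01  2.36] [ 1.17  0.5  -1.03  1.55  0.44  1.34  2.44] [-0.71  0.15 -0.03  1.81  0.    1.18  1.61] [-0.65  0.42 -0.11  2.05  0.07  0.68  1.55]
```

Run:
```python
from h import *
k=np.array([.509,-.303])
env.move_l([.25,.55,.32]); env.goto([*k,.30],R(0))
env.move_l([*k,.127],feed=.12)
f0=env.read_force(); env.set_gripper(.02); print(f0,env.read_force(),env.read_opening(),env.read_grip_force(),env.read_tool_pos(),env.read_time())
```

```text
[-0.983  -0.1459 -0.4288] [-0.483   1.0676  5.7395] 0.03461572893577572 59.444957971572876 [ 0.5091 -0.3031  0.1274] 6.275
```

Run:
```python
from h import *
p=env.read_tool_pos(); 
env.move_l([p[0],p[1],p[2]+.08],feed=.08); print(env.read_force(),env.read_opening())
env.move_l([p[0],p[1],p[2]+.16],feed=.15)
env.move_l([.40,.30,p[2]+.16],feed=.2)
env.move_l([.40,.30,p[2]-.05+.012],feed=.15)
print(env.read_opening(), env.move_l([.40,.30,p[2]-.05-.004],feed=.02,f_stop=4), env.read_tool_pos(),p)
env.set_gripper(.06); print(env.read_time())
env.move_l([.40,.30,.20],feed=.15)
env.goto([.25,.5,.3],R(0))
print(env.read_time())
cv2.imwrite("pics/top1full.png",env.read_camera("top")[...,::-1])
crop("top",380,200,140,130,4.5,"pics/box1.png")
crop("top",110,230,170,130,4.5,"pics/lid1.png")
```

```text
[ 0.0525 -0.7763 -2.5693] 0.03425855172327557
0.03484361622566188 True [0.3999 0.3    0.0774] [ 0.5091 -0.3031  0.1274]
13.775
15.7917
```

View pics/box1.png

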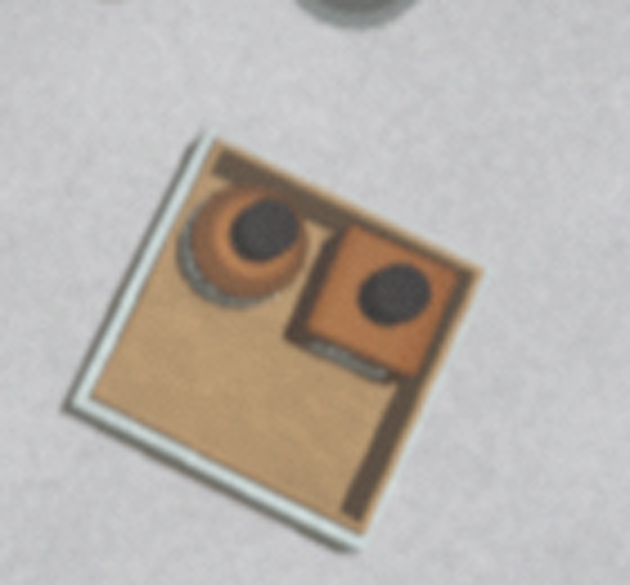

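View pics/lid1.png

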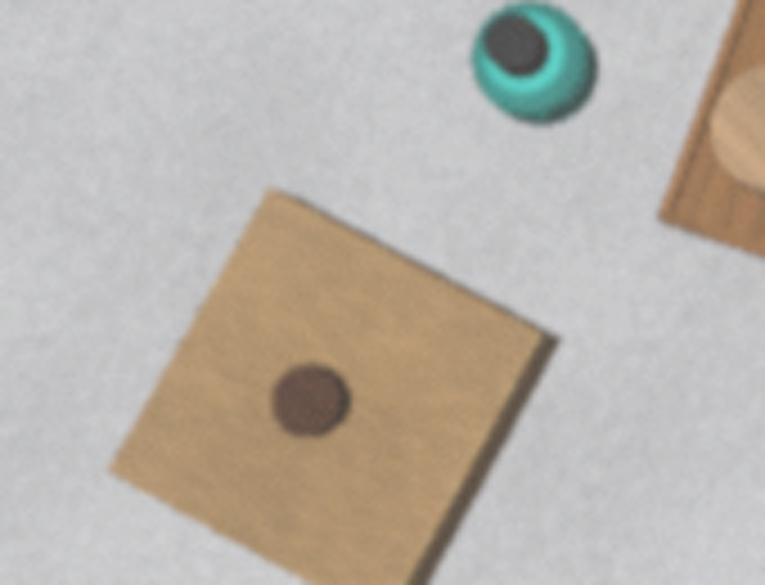

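The lid stands flat at about (0.40,0.30), with its knob at crop (311,400). The box shows the round bottle (cap at (265,230)) and the square bottle (cap at (394,294)) along its far edge. The near half is empty. So box +x points to about -27°. Now I compute the camera bias from the knob, then the box pose.

Run:
```python
from h import *
def C(p,x,y): return (np.array(p)+.5)/4.5-.5+[x,y]
print("knob",back("top",C((311,400),110,230),.094))
P=np.array([back("top",C(p,380,200),.064)[:2] for p in [(215,140),(481,270),(362,535),(87,402)]])
print(P,P.mean(0)); e=P-np.roll(P,-1,0); print(np.hypot(*e.T),np.degrees(np.arctan2(e[:,1],e[:,0]))%90)
c=P.mean(0)
for p in[(265,230),(394,294)]:
    w=back("top",C(p,380,200),.097)[:2]; a=np.radians(-26.8); d=w-c; print(w,d@[np.cos(a),np.sin(a)],d@[-np.sin(a),np.cos(a)])
for a in(60,-120,63,-117):
  for z in(.08,.25):
    print(a,[None if q is None else q.round(2) for q in[env.inverse_kinematics([*xy,z],R(a)) for xy in[(.63,-.054),(.515,-.013),(.51,-.25),(.46,-.31)]]])
```

```text
knob [0.4    0.2956 0.094 ]
[[ 0.608  -0.2689]
 [ 0.5404 -0.4028]
 [ 0.4057 -0.3354]
 [ 0.4715 -0.1991]] [ 0.5064 -0.3015]
[0.15   0.1507 0.1514 0.1533] [63.2361 63.4518 64.2177 62.9094]
[ 0.5553 -0.2852] 0.03629662695137969 0.03664581300062328
[ 0.5234 -0.348 ] 0.03608946576649899 -0.033814960225356065
60 [array([-0.47,  0.7 ,  0.72,  1.76, -0.57,  0.9 ,  1.54]), array([-0.68,  0.56,  0.81,  2.05, -0.59,  0.77,  1.54]), array([ 0.38,  0.5 , -0.01,  1.89,  0.01,  0.75,  1.41]), array([ 0.52,  0.49, -0.01,  1.92,  0.01,  0.73,  1.54])]
60 [array([-0.67,  0.61,  1.07,  1.61, -0.56,  1.26,  1.55]), array([-0.06,  0.22, -0.01,  1.85,  0.  ,  1.07,  0.98]), array([ 0.38,  0.31, -0.01,  1.73,  0.  ,  1.11,  1.41]), array([ 0.52,  0.29, -0.01,  1.76,  0.  ,  1.1 ,  1.55])]
-120 [array([-0.61,  0.81,  0.97,  1.77, -0.79,  1.  , -1.42]), array([-0.84,  0.71,  1.1 ,  2.06, -0.83,  0.9 , -1.36]), array([-0.42,  0.91,  1.25,  1.94, -1.  ,  1.1 , -0.83]), array([-0.29,  0.89,  1.25,  1.97, -0.99,  1.08, -0.68])]
-120 [array([-0.74,  0.72,  1.25,  1.62, -0.7 ,  1.33, -1.47]), array([-1.02,  0.44, 
[... 400 characters left out ...]
-0.67,  0.61,  1.06,  1.61, -0.55,  1.25,  1.59]), array([-0.06,  0.22, -0.01,  1.85,  0.  ,  1.07,  1.03]), array([ 0.38,  0.31, -0.01,  1.73,  0.  ,  1.11,  1.47]), array([ 0.52,  0.29, -0.01,  1.76,  0.  ,  1.1 ,  1.6 ])]
-117 [array([-0.61,  0.81,  0.97,  1.77, -0.79,  1.  , -1.37]), array([-0.84,  0.7 ,  1.09,  2.06, -0.82,  0.9 , -1.32]), array([-0.42,  0.91,  1.25,  1.94, -1.  ,  1.1 , -0.78]), array([-0.29,  0.89,  1.25,  1.97, -0.99,  1.08, -0.63])]
-117 [array([-0.74,  0.72,  1.25,  1.62, -0.7 ,  1.33, -1.42]), array([-1.05,  0.53,  1.4 ,  1.9 , -0.57,  1.2 , -1.5 ]), array([-0.48,  0.58,  1.26,  1.78, -0.59,  1.23, -1.09]), array([-0.37,  0.55,  1.27,  1.81, -0.56,  1.21, -0.97])]
```

```bash
cat >> h.py <<'E'
B=np.array([.508,-.304]); _a=np.radians(-26.7); U=np.array([np.cos(_a),np.sin(_a)]); V=np.array([-U[1],U[0]])
def pack(xy,yaw,slot,yaw2=63.3,h=.077,up=.27):
    t=B+slot[0]*U+slot[1]*V
    env.goto([*xy,up],R(yaw)); env.set_gripper(.052)
    env.move_l([*xy,.12],feed=.15); print("hit",env.move_l([*xy,.006+h],feed=.05,f_stop=8),env.read_tool_pos())
    env.set_gripper(.015); print("grip",env.read_opening(),env.read_grip_force(),env.read_force())
    env.move_l([*xy,up],feed=.12); print("lifted",env.read_opening(),env.read_force())
    env.move_l([*t,up],frame=R(yaw2),feed=.15)
    env.move_l([*t,.005+h+.015],feed=.1)
    print("touch",env.move_l([*t,.005+h-.003],feed=.02,f_stop=3),env.read_tool_pos(),env.read_force())
    env.set_gripper(.046); env.move_l([*t,up],feed=.1); print(env.read_time())
E
python3 - <<'E'
from h import *
env.goto([.45,.1,.3],R(59.7))
pack(np.array([.629,-.0548]),59.7,(-.036,.036))
env.goto([.40,.10,.3],R(60))
crop("top",250,190,260,150,3,"pics/p1.png")
E
```

```text
hit False [ 0.6292 -0.0548  0.0832]
grip 0.028407573354088368 59.19555902481079 [-1.0829 -0.6577  3.9419]
lifted 0.028586742974640415 [-0.389   0.3793 -2.4232]
touch True [ 0.4918 -0.2557  0.0825] [-1.6634 -0.9681  4.0799]
29.7333
```

View pics/p1.png

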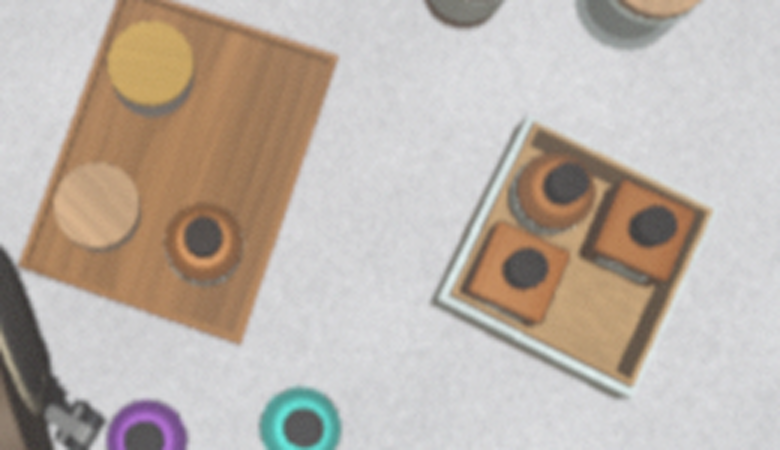

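The square bottle stands upright in the upper-left free slot, with its cap at crop (526,268). The brown round bottle is still on the tray at (204,237), and the free slot is around (590,310). Next is the round bottle.

Run:
```python
from h import *
w=[back("top",(np.array(p)+.5)/3-.5+[250,190],.097)[:2] for p in[(526,268),(569,184),(653,226)]]
for p in w:
    d=np.array([.375,-.025])+1.01*(p-[.375,-.025])-B; print(d@U,d@V)
pack(np.array([.5145,-.013]),63.3,(-.036,-.036))
env.goto([.40,.10,.3],R(60))
crop("top",380,200,140,130,4.5,"pics/p2.png")
cv2.imwrite("pics/s2.png",env.read_camera("scene")[...,::-1])
```

```text
-0.0359829139103664 0.03685815208926037
0.03688535556143126 0.03459549926703412
0.036331407753965594 -0.035004133041153046
hit False [ 0.5147 -0.013   0.0831]
grip 0.028343159050627238 58.968751430511475 [-0.8411 -0.3198  4.2653]
lifted 0.027974829206926975 [ 0.5165 -1.4714 -1.0459]
touch True [ 0.4595 -0.32    0.0825] [0.0357 0.0686 5.5463]
43.3167
```

View pics/p2.png

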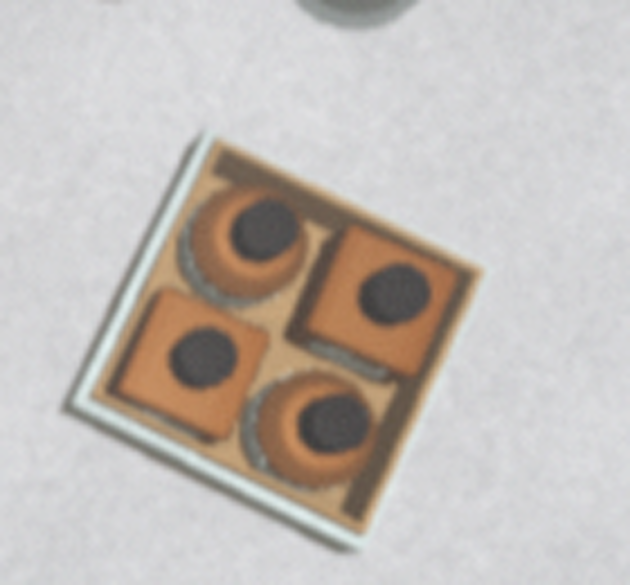

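View pics/s2.png

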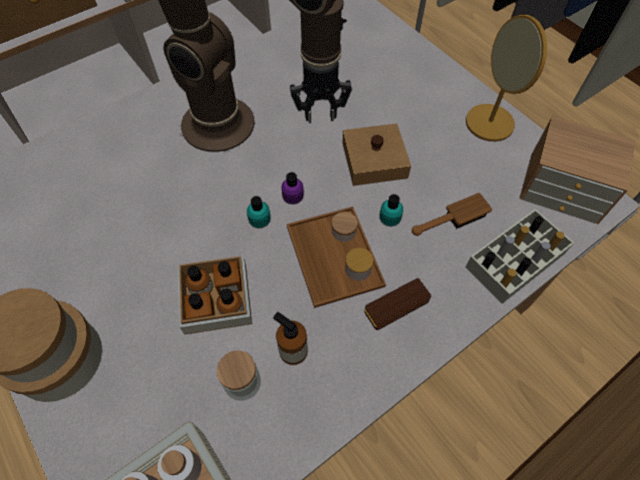

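All four bottles stand upright in the box, with caps at crop (265,230), (394,294), (203,357) and (334,424). The lid is flat on the counter at scene pixel (377,155), the bystanders are where they were, and the arm is clear.

```bash
python3 -c "
from station import env
print(env.close_job())"
```

```text
the job is handed in; nothing more can be done
None
```

I handed the job in at about 45 s of the 72 s allowed: the lid is flat on the counter, all four bottles stand upright in the open box, and the bystanders look unmoved in the last pictures; the hand-in returned no verdict.

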